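Hook a small shelf bracket into the slotted upright and snap it home

TASK

Fit the small shelf bracket to the slotted upright: put both its hooks through the two slots until the back plate lies against the strip, then push it down until it snaps fully home, and let go. The strip's exact height is not known, so feel for the slots and press gently; a push of about 20 N is plenty. Leave the other things where they are.

Things in the scene. Friction and masses are not known exactly. Their poses are not given: they have to be found in the camera images.
- bracket: Loose aluminium shelf bracket, 200 g, standing on its shelf plate. z up, +x where its hooks point. Origin: on its back plate's rear face (x = 0), mid width, level with the underside. In mm: back plate x -5..0, 44 wide, z 0..88. Shelf plate x -95..0, 60 wide, 4 thick, rim 10 high at sides and front. Upright web at y = 0, 10 thick, x -63..-5, z 4..92.
- web_grip (a point): Where to grip the bracket across y: mid thickness of its 10 mm web, at x = -42, y = 0, z = 80 mm of the bracket's frame, 12 mm below the web's top edge; axes as the bracket's. Pushed down here while gripped, the bracket can bind in the slots at 20 N; a push straight down on the web's top edge, near the back plate, then sends it home.
- lower_hook (a point): Bracket's lower hook (x 10, y 0, z 22 mm in its frame); the upper, equal, is 50 mm above. Each: a level round stem, 8 mm diameter, on this height, from the back plate to a round nose at x = 14; a thin neck down at x = 10 to an 8 mm ball centred 14 mm below the stem axis. So 8 wide, from 4 above to 18 below the stem axis. Axes as the bracket's.
- stand: Fixed upright: steel foot 130 wide, 8 mm thick, post to 228 mm, and a slotted steel strip clamped to the post. z up; origin on the worktop under the strip's front face, which is the plane x = 0 and looks along -x; y = 0 is the slots' centre line. Foot x -48..72. The bracket goes in along +x; home, its back plate is at x = 0, its axes along the stand's.
- slots_nominal (a point): Point of the stand at x 0, y 0, z 150 mm: NOMINAL height of the lower slot's lower edge. The strip is clamped by hand: both slots really sit up to 10 mm higher or lower, fixed through a run but not reported; feel or see it. Slots 11 wide, 25 high, upper one 50 mm above the lower. Strip 4 thick, 44 wide, from 40 below to 86 above that lower edge.
- seat_pin (a joint): Sprung pin (1 N) behind the strip, pushed down by the lower hook's ball: 0 free, about 0.0025 m when home. Hooks in, the bracket goes down 14..18 mm, till the stems rest on the slots' lower edges (origin 18 mm below the lower slot's edge). On the last 10 mm the ball is forced between two sprung rollers (8..16 N down), then snaps past; weight alone will not do it.
- loupe: black cylindrical eyeglass loupe, 44 mm across and 40 tall, standing on the worktop; origin at its underside's centre. A bystander.
- tape_roll: roll of masking tape lying flat, 82 mm across, 18 high; origin at its underside's centre. A bystander.
- dropper_bottle: small white dropper bottle, 36 mm across, 98 tall, standing; origin at its underside's centre. A bystander.
- lab_timer: flat laboratory timer, 62 x 66 mm, 19 high; origin at its underside's centre. A bystander.
Mind the look-alikes: they are no part of the job. Several things have the shape of the stand; the one meant has the colours described above.

How it is judged:
On the way, in this order (a step that is already met when the one before it is completed fails the run):
1. the bracket is lifted off the worktop (height (world z) of bracket above 0.06 m), for 0.1 s.
2. both hooks are through the slots, with the back plate against the strip (within 4 mm) (x of bracket in the frame of stand between -0.004 and 0.003 m and y of bracket in the frame of stand between -0.004 and 0.004 m and z of bracket in the frame of stand between 0.116 and 0.164 m and angle between bracket's own z axis and vertical below 0.1 rad), for 0.05 s.
At the end, for the whole second after the job is handed in: the bracket hangs on the upright, back plate against the strip within 4 mm, upright within 4 degrees and square to the strip within 7 degrees, snapped down so that the seat pin is pushed down by over 1.5 mm, at rest and released (x of bracket in the frame of stand between -0.004 and 0.003 m and y of bracket in the frame of stand between -0.004 and 0.004 m and z of bracket in the frame of stand between 0.116 and 0.164 m and value of joint seat_pin above 0.0015 m and angle between bracket's own z axis and vertical below 0.07 rad and angle between the x axis of bracket and the x axis of stand, either way round below 0.12 rad and linear speed of bracket below 0.01 m/s); the robot touches nothing.
It fails at once if the bracket presses on the upright with over 50 N (contact force between bracket and stand above 50 N).
It fails at once if the loupe is moved over 20 mm (distance of loupe from where it was at the start of the episode above 0.02 m).
It fails at once if the tape roll is moved over 20 mm (distance of tape_roll from where it was at the start of the episode above 0.02 m).
It fails at once if the dropper bottle is moved over 20 mm (distance of dropper_bottle from where it was at the start of the episode above 0.02 m).
It fails at once if the lab timer is moved over 20 mm (distance of lab_timer from where it was at the start of the episode above 0.02 m).
It also fails if it takes over 64 s, if anything falls off the work surface, if the arm or the gripper's body presses on something with over 40 N, if the wrist force passes 120 N, or if a joint passes its speed limit or range.

ROBOT

A 6-joint arm with a two-finger parallel gripper is mounted at the origin on the work surface; the furniture and walls round the work are solid. World frame = base frame: x ahead of the robot, y to its left, z up, the work surface at z = 0. Lengths are in m, angles in rad, forces in N, time in s.
With the tool pointing down it reaches from about 0.4 to 0.925 m from the base axis. Payload 3.4 kg.
Tool frame: the origin (TCP) lies midway between the tips of the shut fingers; the grasp point (between the pads) lies 19 mm behind it; z points along the fingers, y is the line along which they close (so a half turn about z gives the same grasp; the last joint's range is limited). The gripper opens to 85 mm and grips with 20 to 120 N. Pads are 22 mm wide; open, the fingers measure 114 mm over their backs; the gripper's body (76 mm by 85 mm) begins 54 mm behind the grasp point. The pads swing forward as they close: fully open they stand 13 mm farther back than shut.
Start: joints at [1.248, 0.307, 1.506, -0, 1.328, -0.073], TCP at [0.142, 0.557, 0.231] pointing down, gripper open.
Joint ranges: [-3.12, 3.12], [-1.05, 2.28], [0.14, 2.33], [-1.42, 4.57], [0.1, 2.73], [-2.68, 2.68]. Speed limits (rad/s): [2.57, 2.57, 3.14, 3.14, 3.14, 3.14].

INTERFACE

Orientations are given as a unit quaternion [x, y, z, w].
In Python, from bench import get_state, imaging, order gives the robot as it stands.
- The arm moves only by the shell command python3 -m creep 'ROWS' [OPENING] [FORCE]. ROWS is JSON, a list of rows, each a list of 6 numbers: the shift along the tool's x, y, z as a fraction of full scale, then the turn, a rotation vector about the tool's x, y, z as a fraction of full scale. A call has 1 to 12 rows; each row is the pose to reach, as a shift and turn from the pose commanded when the call began, along the tool's axes at that moment; what a row does not reach only later rows make up. Full scale, the value 1, is 0.6 m for a shift and pi/4 rad for a turn. A row lasts 1/8 s, in which the tool goes at most 62.5 mm and 10.7 degrees, less where a joint would pass 70% of its speed; a pose out of reach is approached as far as the arm can. A call with a number of a shift or a turn outside -1 to 1 is refused whole. A call with a gripper value outside its range is refused whole. OPENING is the closure, from 0 (fully open) to 1 (shut), set as the call begins (- or left out, the last holds). The fingers move at their own pace and stop on an object; FORCE is the grip in N (left out, the last holds). Time passes only in rows, so rows that repeat a pose let the fingers close. It gives the time, the measured TCP pose, the force, the opening and the grip force at its end, in the units of the state.
- get_state(): the state, without advancing time (a new reading comes with each control period).
- imaging.grab_frame(name): name is "side" or "top"; returns (picture, depth): 400x640x3 uint8, red, green, blue; 400x640 float32, m along the optical axis (not along the pixel's ray), 0 where there is no reading.
- imaging.camera_model(name): a dict with "fx", "fy", "cx", "cy" (pixels), "R" (3x3) and "t" (3): a world point X has camera coordinates R X + t. Camera axes: x right, y down, z forward; pixel columns grow to the right and rows downward; lengths in m; the calibration is good to about 2 mm. A picture is of the moment at which its call begins. camera_model takes no time and is no camera call.
- order.close_job(): hands the job in; it is judged then, once.
The state is a dict: "t": time; "qpos": joint angles; "qd": joint speeds; "joint_torque": joint torques, N m; "eef_pos": TCP position; "tool_rot": TCP orientation; "wrist_force": force on the tool from outside, world axes, zero at the start; "moment": the same for the moment, N m; "width": finger opening in m; "grip_force": force on a finger pad.
Only numpy, scipy, OpenCV 4.12 (cv2) and the standard library are available. Lean on these libraries where they do the work, as an engineer would, in place of code of your own. Each camera call takes 0.05 s, during which the arm holds its last target. There are 200 camera calls.

## Working session

There is one attempt and no reset: what is moved stays moved. The work goes in short steps, Python scripts to look and compute and a shell command to move; the robot and the scene stay as the last step left them, time stands still between calls to the robot, and variables do not carry over. Pictures are saved under pics/ and viewed, at most 10 in all, crops included, and the job is handed in when it is done.

```bash
mkdir -p pics; ls; python3 - <<'E'
from bench import get_state, imaging
import cv2,numpy as np
s=get_state();print({k:np.round(v,3).tolist() for k,v in s.items()})
for n in("side","top"):
    p,d=imaging.grab_frame(n);cv2.imwrite(f"pics/{n}0.png",p[:,:,::-1]);np.save(f"{n}0.npy",d);m=imaging.camera_model(n);print(n,m["fx"],m["cx"],m["cy"],np.round(m["R"],3).tolist(),np.round(m["t"],3))
E
```

```text
pics
{'t': 0.0, 'qpos': [1.249, 0.308, 1.508, 0.0, 1.328, -0.074], 'qd': [0.001, -0.002, -0.001, -0.0, 0.0, 0.003], 'joint_torque': [0.002, -45.757, -25.192, 0.0, 0.013, -0.0], 'eef_pos': [0.141, 0.557, 0.23], 'tool_rot': [0.124, 0.992, -0.001, -0.0], 'wrist_force': [-0.323, 0.317, 0.234], 'moment': [0.007, 0.001, -0.018], 'grip_force': 0.0, 'width': 0.086}
side 447.513911593915 311.09075575419797 200.7359223563742 [[-0.943, -0.332, -0.005], [-0.167, 0.487, -0.857], [0.287, -0.808, -0.515]] [0.505 0.224 1.23 ]
top 421.29175589368225 318.7791985588529 203.73565212738893 [[-0.016, -1.0, -0.016], [-0.996, 0.017, -0.092], [0.092, 0.015, -0.996]] [-0.031  0.572  1.408]
```

View pics/side0.png

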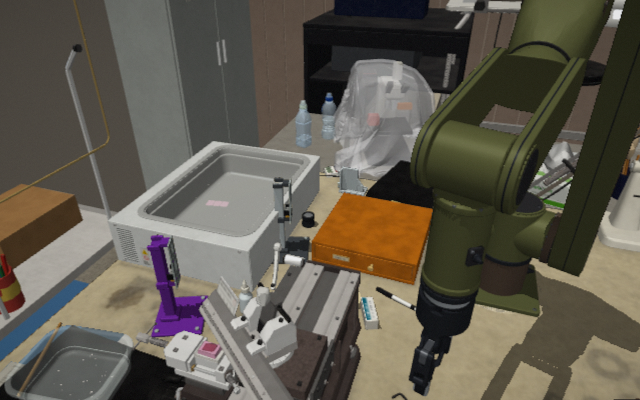

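View pics/top0.png

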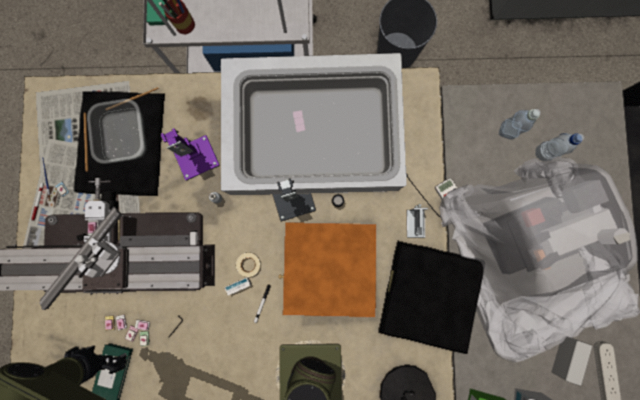

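The side view shows the grey steel stand at about (283,215) and the purple look-alike at (165,285). The bracket is at about (350,180), with the orange box in front. In the top view the stand candidates are grey (292,200) and purple (190,155), and the bracket candidates are (417,222) and the white-edged timer at (446,187). I choose the grey stand and the bracket at (417,222), and check both in one crop.

```bash
cat > h.py <<'E'
import numpy as np
from bench import imaging
def cloud(n,d):
    m=imaging.camera_model(n);v,u=np.mgrid[:400,:640]
    c=np.stack([(u-m["cx"])/m["fx"]*d,(v-m["cy"])/m["fy"]*d,d],-1)
    return (c-m["t"])@np.array(m["R"])
E
python3 - <<'E'
import cv2,numpy as np
from h import cloud
a=cv2.imread("pics/top0.png")[170:250,260:460];b=cv2.imread("pics/side0.png")[150:270,260:380]
a=cv2.resize(a,(800,320),interpolation=cv2.INTER_CUBIC);b=cv2.resize(b,(280,280),interpolation=cv2.INTER_CUBIC)
c=cv2.resize(cv2.imread("pics/side0.png")[155:205,325:395],(392,280),interpolation=cv2.INTER_CUBIC)
o=np.zeros((600,800,3),np.uint8);o[:320]=a;o[320:,:280]=b;o[320:,290:682]=c;cv2.imwrite("pics/crop1.png",o)
P=cloud("top",np.load("top0.npy"))
for n,(u,v) in dict(box=(330,270),boxL=(287,270),boxR=(373,270),boxT=(330,228),bracket=(417,222),foot=(283,208),loupe=(338,200),tape=(240,264),timer=(446,187),drop=(215,198),tray=(310,187),dark=(440,290)).items(): print(n,P[v,u].round(3))
S=cloud("side",np.load("side0.npy"))
for n,(u,v) in dict(brk=(350,180),post=(278,200),foot=(298,248),tray=(250,260)).items(): print(n,S[v,u].round(3))
E
```

```text
box [ 0.35  -0.074  0.068]
boxL [0.353 0.066 0.071]
boxR [ 0.348 -0.214  0.069]
boxT [ 0.487 -0.077  0.07 ]
bracket [ 0.502 -0.364  0.057]
foot [0.56  0.084 0.008]
loupe [ 0.581 -0.106  0.041]
tape [0.372 0.229 0.024]
timer [ 0.622 -0.476  0.018]
drop [0.594 0.306 0.057]
tray [ 0.613 -0.016  0.15 ]
dark [ 0.28  -0.43   0.058]
brk [ 0.511 -0.362  0.045]
post [0.607 0.072 0.186]
foot [0.562 0.044 0.011]
tray [0.607 0.261 0.117]
```

View pics/crop1.png

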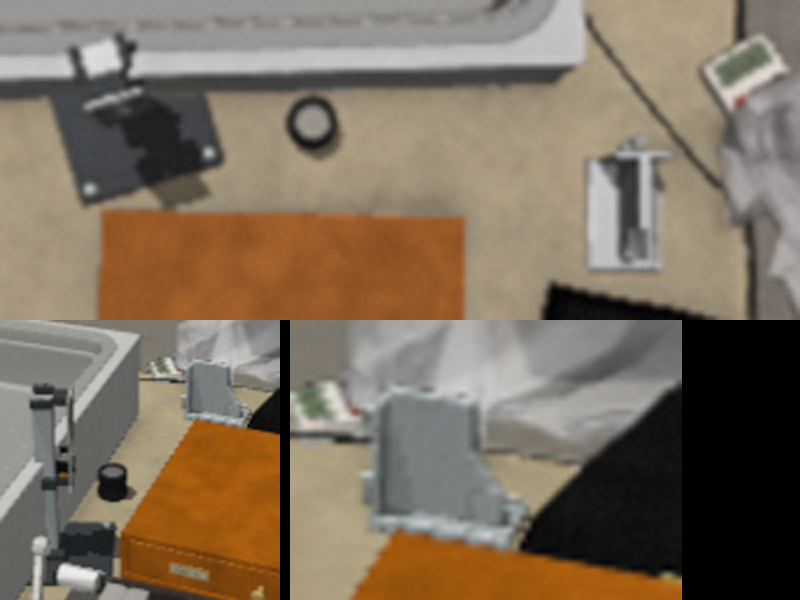

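The crop confirms the bracket: L-shaped with a web, hooks pointing towards +x. The grey stand has its silver strip facing the robot, yawed about +15°. The loupe, timer and orange box are separate objects. Next I fit both poses.

```bash
cat > fit.py <<'E'
import numpy as np,cv2
from h import cloud
T=cloud("top",np.load("top0.npy"));S=cloud("side",np.load("side0.npy"))
def sel(P,x0,x1,y0,y1,z0,z1):
    return P[(P[...,0]>x0)&(P[...,0]<x1)&(P[...,1]>y0)&(P[...,1]<y1)&(P[...,2]>z0)&(P[...,2]<z1)]
def rect(n,p):
    if len(p)<5: print(n,len(p));return
    (c,s,a)=cv2.minAreaRect((p[:,:2]*1000).astype(np.float32));print(n,len(p),np.round(c,1),np.round(s,1),round(a,1),"z",p[:,2].min().round(3),p[:,2].max().round(3))
for n,P in(("top",T),("side",S)):
    print(n)
    rect("br low",sel(P,.4,.6,-.45,-.3,.005,.03)); rect("br z>.08",sel(P,.4,.6,-.45,-.3,.082,.1)); rect("br mid",sel(P,.4,.6,-.45,-.3,.03,.082))
    q=sel(P,.4,.6,-.45,-.3,.082,.1);print(q.round(3).tolist()[:50])
    rect("foot",sel(P,.5,.602,.0,.15,.005,.012))
    for z in np.arange(.1,.25,.01):
        rect("st%.2f"%z,sel(P,.5,.75,.0,.15,z,z+.01))
E
python3 fit.py
```

```text
top
br low 515 [ 503.3 -375.3] [148.3 194.5] 89.3 z 0.005 0.03
br z>.08 84 [ 517.  -367.5] [40.7 59. ] 89.2 z 0.083 0.098
br mid 448 [ 499.7 -375.5] [147.  200.7] 88.6 z 0.03 0.081
[[0.547, -0.348, 0.083], [0.547, -0.351, 0.083], [0.546, -0.351, 0.095], [0.546, -0.356, 0.09], [0.546, -0.36, 0.086], [0.547, -0.364, 0.083], [0.546, -0.365, 0.091], [0.545, -0.371, 0.096], [0.546, -0.379, 0.089], [0.546, -0.382, 0.086], [0.545, -0.384, 0.092], [0.546, -0.388, 0.089], [0.543, -0.365, 0.09], [0.542, -0.368, 0.093], [0.543, -0.372, 0.09], [0.542, -0.373, 0.098], [0.539, -0.364, 0.096], [0.539, -0.368, 0.093], [0.539, -0.371, 0.093], [0.539, -0.374, 0.093], [0.536, -0.366, 0.087], [0.536, -0.367, 0.097], [0.536, -0.371, 0.094], [0.536, -0.373, 0.096], [0.533, -0.365, 0.09], [0.533, -0.367, 0.095], [0.533, -0.371, 0.093], [0.533, -0.375, 0.09], [0.53, -0.365, 0.09], [0.53, -0.368, 0.091], [0.529, -0.37, 0.094], [0.53, -0.375, 0.089], [0.526, -0.364, 0.094], [0.526, -0.368, 0.091], [0.526, -0.372, 0.088], [0.526, -0.373, 0.095], [0.523, -0.365, 0.09], [0.523, -0.367, 0.094], [0.523, -0.37, 0.0
[... 2611 characters left out ...]
.12
st0.12 80 [590.6  85.7] [124.3  37.3] 88.9 z 0.12 0.13
st0.13 79 [591.1  74. ] [146.4  36.1] 89.9 z 0.13 0.14
st0.14 155 [609.5  76.1] [142.5  63.4] 68.7 z 0.14 0.15
st0.15 279 [610.1  75.6] [ 71.7 144. ] 0.1 z 0.15 0.16
st0.16 31 [597.5  59.2] [45.1 32.2] 11.2 z 0.16 0.17
st0.17 38 [597.3  61.4] [43.5 34.9] 16.7 z 0.17 0.18
st0.18 38 [598.1  62. ] [47.2 28.7] 14.1 z 0.18 0.19
st0.19 39 [598.   61.3] [46.4 26.8] 13.5 z 0.191 0.2
st0.20 40 [598.3  59.7] [46.2 34.7] 16.6 z 0.2 0.21
st0.21 43 [597.7  59.6] [45.5 37.3] 16.3 z 0.21 0.22
st0.22 41 [599.   56.5] [47. 40.] 13.9 z 0.22 0.23
st0.23 125 [600.6  53.2] [48.1 50.1] 17.4 z 0.23 0.24
st0.24 25 [599.1  58. ] [45.9 43.4] 19.2 z 0.24 0.242
```

```bash
python3 - <<'E'
import cv2,numpy as np
a=cv2.imread("pics/top0.png")[172:222,265:325];b=cv2.imread("pics/side0.png")[172:262,262:322]
o=np.zeros((600,800,3),np.uint8);o[:400,:480]=cv2.resize(a,None,fx=8,fy=8,interpolation=cv2.INTER_NEAREST)
b=cv2.resize(b,None,fx=6.6667,fy=6.6667,interpolation=cv2.INTER_NEAREST)[:, :320];o[:600,480:]=b;cv2.imwrite("pics/crop2.png",o)
E
```

```text
(no output)
```

View pics/crop2.png

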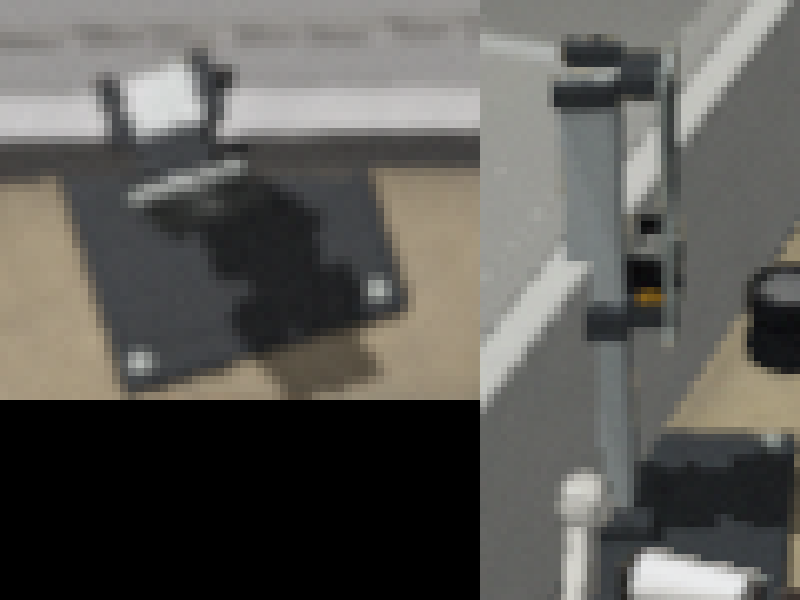

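The crop shows the foot's front corners at about (280,220) and (316,210) in the top image, and the strip top as a bright line from (281,197) to (296,192). In the side image the strip is nearly edge-on, from (289,180) at the top to (290,224) at the bottom.

```bash
cat > proj.py <<'E'
import numpy as np
from bench import imaging
M={n:imaging.camera_model(n) for n in("top","side")}
def proj(n,X):
    m=M[n];c=np.atleast_2d(X)@np.array(m["R"]).T+m["t"];return np.stack([m["fx"]*c[:,0]/c[:,2]+m["cx"],m["fy"]*c[:,1]/c[:,2]+m["cy"]],1)
def W(p,X):
    c,s=np.cos(p[2]),np.sin(p[2]);X=np.atleast_2d(X);return np.stack([p[0]+c*X[:,0]-s*X[:,1],p[1]+s*X[:,0]+c*X[:,1],X[:,2]],1)
def ray(n,u,v,z):
    m=M[n];d=np.array(m["R"]).T@[(u-m["cx"])/m["fx"],(v-m["cy"])/m["fy"],1];C=-np.array(m["R"]).T@m["t"];return C+d*(z-C[2])/d[2]
E
cat > fs.py <<'E'
import numpy as np
from proj import *
from scipy.optimize import least_squares
t=lambda x,y:np.array([265+x/8-.5,172+y/8-.5]); s=lambda x,y:np.array([262+(x-480)/6.6667-.5,172+y/6.6667-.5])
def line(n,p,A,B,q):
    a,b=proj(n,W(p,[A,B]));d=(b-a)/np.linalg.norm(b-a);r=q-a;return d[0]*r[1]-d[1]*r[0]
def res(p,full=True):
    h=p[3];r=[]
    F=[(-.048,.065,.008),(-.048,-.065,.008),(.072,.065,.008),(.072,-.065,.008)]
    r+=[line("top",p,F[0],F[1],t(180,374)),line("top",p,F[0],F[1],t(400,310)),line("top",p,F[0],F[2],t(75,200)),line("top",p,F[0],F[2],t(115,350)),line("top",p,F[1],F[3],t(378,185)),line("top",p,F[1],F[3],t(403,280))]
    r+=[line("side",p,F[1],F[3],s(690,436)),line("side",p,F[1],F[3],s(770,434))]
    top=proj("top",W(p,[(.002,.022,h+.086),(.002,-.022,h+.086)]))
    r+=list((top[0]-t(129,199))) + list(top[1]-t(245,163))
    sd=proj("side",W(p,[(.002,.022,h+.086),(.002,.022,h-.04)]))
    r+=[sd[0,1]-s(668,48)[1], sd[1,1]-s(668,347)[1]]
    return np.array(r)
f=least_squares(res,[.59,.06,.28,.153],loss="soft_l1")
p=f.x;print("stand",p[:2].round(4),np.degrees(p[2]).round(2),"h",p[3].round(4));print(res(p).round(2))
print("side strip px(crop):",[( (proj("side",W(p,[X]))[0]-[262,172]+.5)*6.6667+[480,0]).round() for X in [(0,.022,p[3]+.086),(.004,.022,p[3]+.086),(0,-.022,p[3]+.086),(0,.022,p[3]-.04),(0,-.022,p[3]-.04)]])
E
python3 fs.py
```

```text
stand [0.5797 0.0447] 14.93 h 0.1605
[-0.44 -0.61  0.79  0.63  0.15 -0.09 -1.69 -0.9  -0.11 -0.61  0.05 -0.27
  3.24 -2.86]
side strip px(crop): [array([664.,  70.]), array([654.,  69.]), array([677.,  20.]), array([673., 328.]), array([685., 273.])]
```

```bash
sed -i 's/r+=\[sd\[0,1\]-s(668,48)\[1\], /r+=[/' fs.py; python3 fs.py; cat >> fs.py <<'E'
import cv2
d=np.load("side0.npy");from h import cloud
P=cloud("side",d);q=P[215:228,284:296];
for v in range(176,228,3): print(v,[tuple(P[v,u].round(3)) for u in (287,288,289,290,291)])
E
python3 fs.py | tail -18
```

```text
stand [0.5805 0.0451] 14.96 h 0.1506
[-0.2  -0.36  0.85  0.69  0.21 -0.03 -1.65 -0.86  0.1  -0.48  0.14 -0.11
  0.05]
side strip px(crop): [array([663.,  91.]), array([653.,  91.]), array([675.,  41.]), array([672., 347.]), array([683., 292.])]
176 [(np.float64(0.718), np.float64(-0.261), np.float64(0.077)), (np.float64(0.716), np.float64(-0.265), np.float64(0.075)), (np.float64(0.712), np.float64(-0.265), np.float64(0.076)), (np.float64(0.709), np.float64(-0.266), np.float64(0.076)), (np.float64(0.704), np.float64(-0.263), np.float64(0.078))]
179 [(np.float64(0.59), np.float64(0.041), np.float64(0.24)), (np.float64(0.587), np.float64(0.042), np.float64(0.241)), (np.float64(0.585), np.float64(0.041), np.float64(0.241)), (np.float64(0.584), np.float64(0.036), np.float64(0.239)), (np.float64(0.583), np.float64(0.03), np.float64(0.236))]
182 [(np.float64(0.585), np.float64(0.056), np.float64(0.239)), (np.float64(0.582), np.float64(0.055), np.float64(0.239)), (np.float64(0.58), np.float64(0.054), np.float64(0.239)), (np.float64(0.577), np.float64(0.052), np.float64(0.238)), (np.float64(0
[... 3838 characters left out ...]
 np.float64(0.069), np.float64(0.122)), (np.float64(0.572), np.float64(0.068), np.float64(0.121))]
224 [(np.float64(0.61), np.float64(0.009), np.float64(0.065)), (np.float64(0.608), np.float64(0.004), np.float64(0.063)), (np.float64(0.607), np.float64(-0.001), np.float64(0.059)), (np.float64(0.608), np.float64(-0.009), np.float64(0.054)), (np.float64(0.609), np.float64(-0.021), np.float64(0.047))]
227 [(np.float64(0.607), np.float64(0.016), np.float64(0.059)), (np.float64(0.609), np.float64(0.004), np.float64(0.051)), (np.float64(0.609), np.float64(-0.003), np.float64(0.046)), (np.float64(0.61), np.float64(-0.014), np.float64(0.04)), (np.float64(0.61), np.float64(-0.023), np.float64(0.033))]
```

```bash
python3 - <<'E'
import numpy as np,cv2
from fit import T,S,sel
from proj import *
E
python3 - <<'E' 2>/dev/null | tail -12
import numpy as np,cv2
from fit import T,S,sel
from proj import *
for P in(T,S):
    q=sel(P,.47,.538,-.39,-.35,.084,.1); a=np.polyfit(q[:,0],q[:,1],1); print("web",len(q),np.polyval(a,.505).round(4),np.degrees(np.arctan(a[0])).round(1), q[:,0].min().round(3))
    q=sel(P,.538,.556,-.40,-.335,.05,.1); print("plate",len(q),q.min(0).round(3),q.max(0).round(3),np.median(q,0).round(3))
# crop1 measured shelf corners (4x, offset 260,170), rim top z=.01
for x,y in((588,158),(586,270),(660,270)): print("rim",ray("top",260+x/4-.5,170+y/4-.5,.01).round(4))
H=T[...,2]
R=lambda x0,x1,y0,y1:sel(T,x0,x1,y0,y1,-.1,1)[:,2].max().round(3)
print("hts",R(.3,.5,.3,.5),R(.15,.3,.3,.6),R(.3,.5,.5,.7),R(.3,.5,.1,.3),R(.4,.56,-.33,.1))
img=cv2.imread("pics/top0.png")[195:245,395:440];cv2.imwrite("pics/b.png",cv2.resize(img,None,fx=12,fy=12,interpolation=cv2.INTER_NEAREST))
E
```

```text
top
br low 515 [ 503.3 -375.3] [148.3 194.5] 89.3 z 0.005 0.03
br z>.08 84 [ 517.  -367.5] [40.7 59. ] 89.2 z 0.083 0.098
br mid 448 [ 499.7 -375.5] [147.  200.7] 88.6 z 0.03 0.081
[[0.547, -0.348, 0.083], [0.547, -0.351, 0.083], [0.546, -0.351, 0.095], [0.546, -0.356, 0.09], [0.546, -0.36, 0.086], [0.547, -0.364, 0.083], [0.546, -0.365, 0.091], [0.545, -0.371, 0.096], [0.546, -0.379, 0.089], [0.546, -0.382, 0.086], [0.545, -0.384, 0.092], [0.546, -0.388, 0.089], [0.543, -0.365, 0.09], [0.542, -0.368, 0.093], [0.543, -0.372, 0.09], [0.542, -0.373, 0.098], [0.539, -0.364, 0.096], [0.539, -0.368, 0.093], [0.539, -0.371, 0.093], [0.539, -0.374, 0.093], [0.536, -0.366, 0.087], [0.536, -0.367, 0.097], [0.536, -0.371, 0.094], [0.536, -0.373, 0.096], [0.533, -0.365, 0.09], [0.533, -0.367, 0.095], [0.533, -0.371, 0.093], [0.533, -0.375, 0.09], [0.53, -0.365, 0.09], [0.53, -0.368, 0.091], [0.529, -0.37, 0.094], [0.53, -0.375, 0.089], [0.526, -0.364, 0.094], [0.526, -0.368, 0.091], [0.526, -0.372, 0.088], [0.526, -0.373, 0.095], [0.523, -0.365, 0.09], [0.523, -0.367, 0.094], [0.523, -0.37, 0.0
[... 3155 characters left out ...]
0.22 41 [599.   56.5] [47. 40.] 13.9 z 0.22 0.23
st0.23 125 [600.6  53.2] [48.1 50.1] 17.4 z 0.23 0.24
st0.24 25 [599.1  58. ] [45.9 43.4] 19.2 z 0.24 0.242
st0.21 43 [597.7  59.6] [45.5 37.3] 16.3 z 0.21 0.22
st0.22 41 [599.   56.5] [47. 40.] 13.9 z 0.22 0.23
st0.23 125 [600.6  53.2] [48.1 50.1] 17.4 z 0.23 0.24
st0.24 25 [599.1  58. ] [45.9 43.4] 19.2 z 0.24 0.242
web 64 -0.3684 -1.7 0.488
plate 41 [ 0.538 -0.393  0.058] [ 0.555 -0.348  0.098] [ 0.545 -0.368  0.081]
web 52 -0.3646 -2.1 0.483
plate 51 [ 0.538 -0.386  0.051] [ 0.556 -0.336  0.092] [ 0.542 -0.36   0.072]
rim [ 0.5495 -0.3405  0.01  ]
rim [ 0.4539 -0.3354  0.01  ]
rim [ 0.4529 -0.3982  0.01  ]
hts 0.223 0.671 0.404 0.183 0.082
```

View pics/b.png

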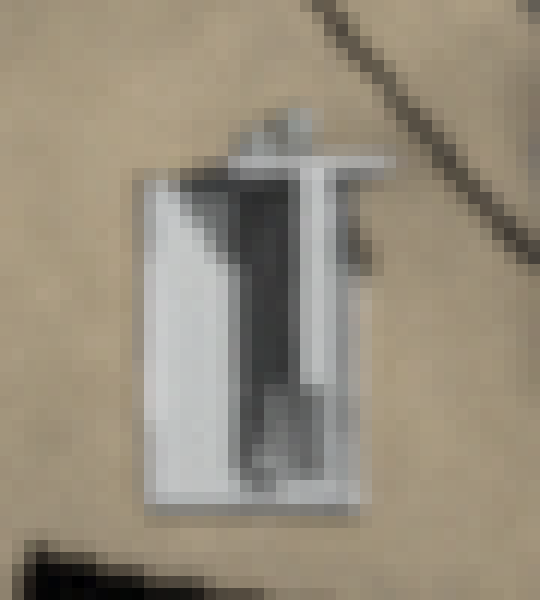

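```bash
python3 - <<'E'
from proj import *
import numpy as np
for n,x,y,z in(("rear edge",310,155,.088),("front edge plate",360,173,.088),("web end",312,384,.092),("web mid",312,280,.092),("platL",228,164,.088),("platR",395,164,.088),("rimF",250,505,.010)): print(n,ray("top",395+x/12-.5,195+y/12-.5,z).round(4))
E
```

```text
rear edge [ 0.5479 -0.3703  0.088 ]
front edge plate [ 0.5428 -0.3835  0.088 ]
web end [ 0.486  -0.3676  0.092 ]
web mid [ 0.5139 -0.3686  0.092 ]
platL [ 0.5459 -0.3481  0.088 ]
platR [ 0.5451 -0.393   0.088 ]
rimF [ 0.4548 -0.3671  0.01  ]
```

```bash
python3 -m creep '[[0,0,-0.1,0,0,0],[0,0,-0.2,0,0,0],[0,0,-0.3,0,0,0],[0,0,-0.35,0,0,0],[0,0,-0.35,0,0,0]]' 0
```

```text
t: 0.72
eef_pos: [0.1419, 0.5582, 0.4441]
tool_rot: [0.124, 0.992, 0.003, 0.001]
wrist_force: [-0.8, -1.5, -1.3]
width: 0.0851
grip_force: 0.0
```

```bash
cat > go.py <<'E'
import sys,numpy as np
from bench import get_state
from scipy.spatial.transform import Rotation as R
def rows(targets):
    s=get_state();q=R.from_quat(s["tool_rot"]);p=np.array(s["eef_pos"])
    print("now",p.round(4),"bracket yaw",np.degrees(np.arctan2(-q.as_matrix()[0,1],q.as_matrix()[1,1])).round(2),"F",np.round(s["wrist_force"],1),"M",np.round(s["moment"],2),"q6",np.round(s["qpos"][5],2))
    for x,y,z,yaw in targets:
        a=np.radians(yaw);Q=R.from_matrix(np.array([[-np.cos(a),-np.sin(a),0],[-np.sin(a),np.cos(a),0],[0,0,-1]]).T)
        # columns: tool x=(-cos,-sin), y=(-sin,cos), z=down
        d=q.inv().apply(np.array([x,y,z])-p)/.6;r=(q.inv()*Q).as_rotvec()/(np.pi/4)
        print(np.round(np.r_[d,r],4).tolist())
if __name__=="__main__": rows([tuple(map(float,a.split(","))) for a in sys.argv[1:]])
E
python3 go.py .45,.30,.44,-14 .5,-.05,.4,-10 .506,-.3685,.2,-1.5
```

```text
now [0.1419 0.5582 0.4441] bracket yaw -14.25 F [-0.8 -1.5 -1.3] M [0.02 0.02 0.01] q6 -0.07
[-0.6036, -0.2907, 0.0054, 0.0073, 0.0006, -0.0056]
[-0.828, -0.836, 0.0691, 0.0072, 0.0008, -0.0945]
[-0.9682, -1.3499, 0.3995, 0.0072, 0.0014, -0.2834]
```

```bash
python3 -m creep '[[-0.09,-0.04,0,0,0,0],[-0.18,-0.085,0,0,0,0],[-0.27,-0.13,0,0,0,0],[-0.36,-0.17,0,0,0,0],[-0.45,-0.215,0,0,0,0],[-0.54,-0.26,0,0,0,0],[-0.61,-0.31,0.01,0,0,0],[-0.65,-0.40,0.02,0,0,-0.02],[-0.69,-0.49,0.03,0,0,-0.04],[-0.73,-0.58,0.04,0,0,-0.06],[-0.77,-0.67,0.05,0,0,-0.08],[-0.80,-0.76,0.06,0,0,-0.09]]'; python3 go.py .505,-.2,.3,-5 .506,-.3685,.2,-1.5
```

```text
t: 2.22
eef_pos: [0.4938, -0.0048, 0.4026]
tool_rot: [0.089, 0.996, 0.0, -0.002]
wrist_force: [0.9, 0.7, 0.6]
width: 0.0853
grip_force: 0.0
now [ 0.4938 -0.0048  0.4026] bracket yaw -10.19 F [0.9 0.7 0.6] M [ 0.02 -0.05  0.  ] q6 -1.49
[-0.0766, -0.3169, 0.1709, -0.0002, -0.0049, -0.1154]
[-0.1286, -0.593, 0.3374, -0.0, -0.0049, -0.1932]
```

```bash
python3 -m creep '[[-0.02,-0.09,0.04,0,0,-0.03],[-0.04,-0.18,0.09,0,0,-0.06],[-0.06,-0.27,0.13,0,0,-0.09],[-0.085,-0.36,0.18,0,0,-0.12],[-0.105,-0.45,0.23,0,0,-0.15],[-0.12,-0.53,0.28,0,0,-0.18],[-0.1286,-0.593,0.32,0,0,-0.193],[-0.1286,-0.593,0.337,0,0,-0.193],[-0.1286,-0.593,0.337,0,0,-0.193],[-0.1286,-0.593,0.337,0,0,-0.193]]'; python3 go.py .506,-.3685,.12,-1.5 .506,-.3685,.061,-1.5
```

```text
t: 3.48
eef_pos: [0.5076, -0.3655, 0.2033]
tool_rot: [0.013, 1.0, 0.0, 0.0]
wrist_force: [0.9, 0.6, 0.3]
width: 0.085
grip_force: 0.0
now [ 0.5076 -0.3655  0.2033] bracket yaw -1.46 F [0.9 0.6 0.3] M [-0.   -0.02 -0.02] q6 -2.24
[0.0025, -0.0052, 0.1389, 0.0005, 0.0, 0.0009]
[0.0025, -0.0052, 0.2372, 0.0005, 0.0, 0.0009]
```

```bash
python3 -m creep '[[0.0025,-0.005,0.05,0,0,0],[0.0025,-0.005,0.12,0,0,0],[0.0025,-0.005,0.17,0,0,0],[0.0025,-0.005,0.21,0,0,0],[0.0025,-0.005,0.237,0,0,0],[0.0025,-0.005,0.237,0,0,0],[0.0025,-0.005,0.237,0,0,0],[0.0025,-0.005,0.237,0,0,0]]'; python3 go.py .506,-.3685,.061,-1.5
```

```text
t: 4.47
eef_pos: [0.5067, -0.3702, 0.0623]
tool_rot: [0.013, 1.0, -0.001, 0.001]
wrist_force: [-0.2, 0.2, -0.3]
width: 0.0854
grip_force: 0.0
now [ 0.5067 -0.3702  0.0623] bracket yaw -1.52 F [-0.2  0.2 -0.3] M [-0.05  0.04  0.03] q6 -2.24
[0.0012, 0.0029, 0.0021, -0.002, 0.0025, -0.0004]
```

```bash
python3 -m creep '[[0.001,0.003,0.002,0,0,0],[0.001,0.003,0.002,0,0,0],[0.001,0.003,0.002,0,0,0],[0.001,0.003,0.002,0,0,0],[0.001,0.003,0.002,0,0,0],[0.001,0.003,0.002,0,0,0],[0.001,0.003,0.002,0,0,0],[0.001,0.003,0.002,0,0,0],[0.001,0.003,0.002,0,0,0],[0.001,0.003,0.002,0,0,0]]' 1 60; python3 go.py .506,-.3685,.061,-1.5; python3 - <<'E'
from bench import imaging
import cv2,numpy as np
a,_=imaging.grab_frame("side");b,_=imaging.grab_frame("top")
o=np.zeros((600,800,3),np.uint8)
o[:,:400]=cv2.resize(a[120:240,310:390],(400,600));o[:,400:]=cv2.resize(b[190:250,390:430],(400,600))
cv2.imwrite("pics/g.png",o[:,:,::-1])
E
```

```text
t: 5.72
eef_pos: [0.5055, -0.3681, 0.0598]
tool_rot: [0.013, 1.0, -0.0, 0.0]
wrist_force: [-0.0, -1.0, -0.2]
width: 0.0091
grip_force: 58.8
now [ 0.5055 -0.3681  0.0598] bracket yaw -1.52 F [-0.  -1.  -0.2] M [-0.17  0.03  0.01] q6 -2.24
[-0.0009, -0.0007, -0.002, -0.0005, 0.0004, -0.0004]
```

View pics/g.png

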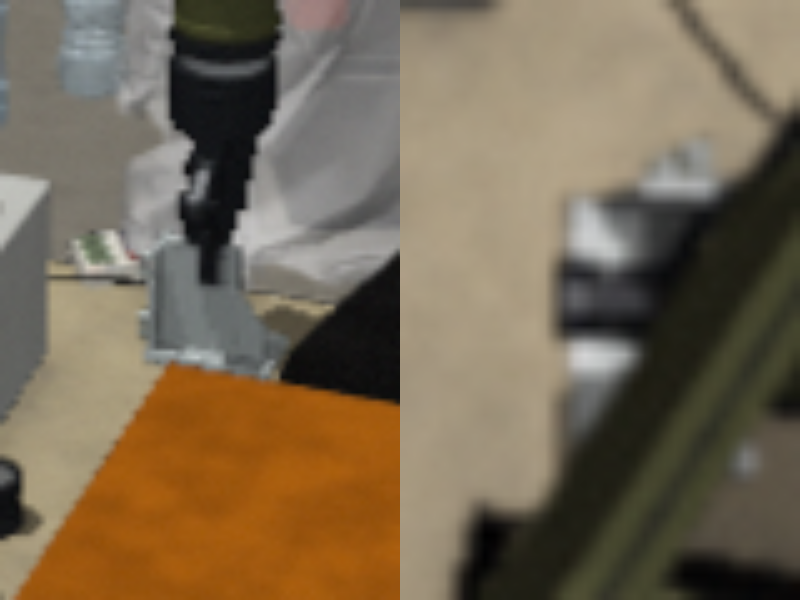

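The side crop shows the fingers holding the web near its top at about (352,172), with the bracket still standing square. Now I lift.

```bash
python3 -m creep '[[0,0,-0.04,0,0,0],[0,0,-0.1,0,0,0],[0,0,-0.17,0,0,0],[0,0,-0.24,0,0,0],[0,0,-0.3,0,0,0],[0,0,-0.32,0,0,0],[0,0,-0.32,0,0,0]]' 1 60; python3 go.py .49,-.17,.25,7 .5,-.01,.25,15 .5105,.0263,.225,15
```

```text
t: 6.7
eef_pos: [0.5051, -0.3675, 0.2514]
tool_rot: [0.013, 1.0, 0.0, -0.0]
wrist_force: [-0.2, -1.0, -2.7]
width: 0.0092
grip_force: 58.7
now [ 0.5051 -0.3675  0.2514] bracket yaw -1.51 F [-0.2 -1.  -2.7] M [-0.01  0.05  0.01] q6 -2.24
[0.0339, 0.3284, 0.0024, 0.0004, -0.0002, -0.1892]
[0.0243, 0.5954, 0.0025, 0.0004, -0.0002, -0.367]
[0.0084, 0.6564, 0.0442, 0.0004, -0.0002, -0.367]
```

```bash
python3 -m creep '[[0.01,0.06,0,0,0,-0.04],[0.02,0.13,0,0,0,-0.08],[0.025,0.2,0,0,0,-0.12],[0.03,0.27,0,0,0,-0.16],[0.034,0.34,0,0,0,-0.2],[0.034,0.41,0,0,0,-0.25],[0.03,0.48,0,0,0,-0.29],[0.025,0.55,0.01,0,0,-0.33],[0.022,0.6,0.02,0,0,-0.367],[0.0084,0.64,0.03,0,0,-0.367],[0.0084,0.656,0.04,0,0,-0.367],[0.0084,0.656,0.044,0,0,-0.367]]'; python3 -m creep '[[0,0,0,0,0,0],[0,0,0,0,0,0]]'; python3 go.py .5105,.0263,.2105,15; python3 - <<'E'
from bench import imaging
import cv2,numpy as np
a,d=imaging.grab_frame("side");b,e=imaging.grab_frame("top");np.save("side1.npy",d);np.save("top1.npy",e)
cv2.imwrite("pics/side1.png",a[:,:,::-1]);cv2.imwrite("pics/top1.png",b[:,:,::-1])
o=np.zeros((600,800,3),np.uint8)
o[:,:480]=cv2.resize(a[165:240,260:320],(480,600),interpolation=cv2.INTER_CUBIC);o[:400,480:]=cv2.resize(b[175:225,275:315],(320,400),interpolation=cv2.INTER_CUBIC)
cv2.imwrite("pics/i.png",o[:,:,::-1])
E
```

```text
t: 8.2
eef_pos: [0.5093, 0.0259, 0.2235]
tool_rot: [-0.131, 0.991, 0.0, -0.002]
wrist_force: [-0.2, -0.5, -2.4]
width: 0.0091
grip_force: 58.9
t: 8.45
eef_pos: [0.5107, 0.0249, 0.2254]
tool_rot: [-0.13, 0.992, -0.0, 0.0]
wrist_force: [1.0, -0.4, -2.2]
width: 0.0092
grip_force: 58.9
now [0.5107 0.0249 0.2254] bracket yaw 14.93 F [ 1.  -0.4 -2.2] M [-0.04  0.01 -0.01] q6 -1.86
[-0.0003, 0.0024, 0.0248, -0.0004, 0.0, -0.0017]
```

View pics/i.png

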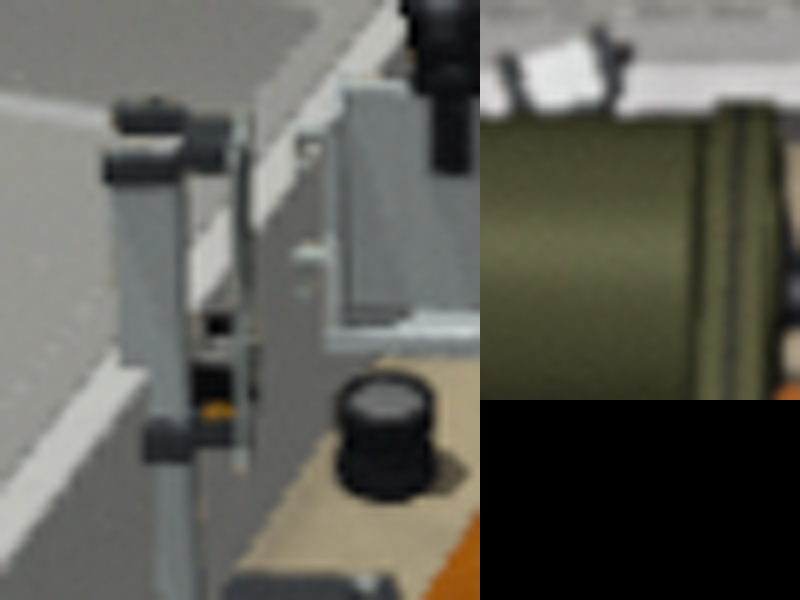

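```bash
python3 - <<'E'
from proj import *
from bench import get_state
s=get_state();x,y,z=s["eef_pos"];a=np.radians(14.93)
ox,oy=x+.0425*np.cos(a),y+.0425*np.sin(a)
b=(ox,oy,a);Z=z-.06
f=lambda P:((proj("side",P)-[260,165]+.5)*8).round(0).tolist()
for n,X in dict(lowtip=(.014,0,.022),uptip=(.014,0,.072),platetop_yp=(0,.022,.088),platetop_f=(-.005,.022,.088),lowball=(.010,0,.004)).items():
    print(n,f(W(b,[(X[0],X[1],X[2]+Z)])))
p=(.5805,.0451,a)
for h in(.150,.154,.158): print(h,"bot",f(W(p,[(0,.022,h-.04),(.004,.022,h-.04)])),"top",f(W(p,[(0,.022,h+.086),(0,-.022,h+.086)])),"slotlow far/near",f(W(p,[(0,-.0055,h),(0,.0055,h),(0,-.0055,h+.025)])))
E
```

```text
lowtip [[292.0, 256.0]]
uptip [[289.0, 132.0]]
platetop_yp [[322.0, 122.0]]
platetop_f [[337.0, 123.0]]
lowball [[305.0, 300.0]]
0.15 bot [[246.0, 474.0], [235.0, 474.0]] top [[235.0, 167.0], [250.0, 106.0]] slotlow far/near [[252.0, 339.0], [248.0, 356.0], [250.0, 280.0]]
0.154 bot [[246.0, 465.0], [235.0, 465.0]] top [[235.0, 157.0], [250.0, 96.0]] slotlow far/near [[252.0, 330.0], [248.0, 346.0], [250.0, 270.0]]
0.158 bot [[245.0, 456.0], [234.0, 455.0]] top [[235.0, 146.0], [250.0, 86.0]] slotlow far/near [[251.0, 320.0], [248.0, 336.0], [249.0, 260.0]]
```

The side view shows the hook tips at about (297,181) and (297,197), which match the predicted projection to within 1 mm. The strip bottom is at about (290,223). I take a subpixel profile to get the strip height.

```bash
python3 - <<'E'
import cv2
g=cv2.cvtColor(cv2.imread("pics/side1.png"),cv2.COLOR_BGR2GRAY)
print("cols 287-294, bottom");print(g[216:228,287:295])
print("top");print(g[174:190,287:295])
E
```

```text
cols 287-294, bottom
[[ 86  85  92  98  81  85  94  95]
 [ 55  54  80  92  80  94  97  96]
 [ 40  38  72  89  76  95  94  96]
 [ 39  40  74  85  73  96  94  95]
 [ 40  39  71  87  71  95  96  93]
 [ 86  86 109 116  84  94  95  95]
 [ 97  96 118 123  90  95  94  96]
 [ 98  96 117 121  94  95  94  95]
 [ 96  97 100 104  95  96  97  96]
 [ 96  94  96  98  95  96  95  95]
 [ 95  97  98  98  96  97  95  95]
 [ 95  96  98  98  96  95  95  95]]
top
[[124 123 121 124 123 124 125 136]
 [125 125 124 125 124 133 143 147]
 [126 124 126 125 131 145 152 148]
 [126 127 127 126 130 145 150 147]
 [126 126 134 135 132 150 148 148]
 [ 95 102 132 133 118 149 151 149]
 [ 66  70 120 134 111 149 149 146]
 [ 60  69 130 145 111 148 146 143]
 [ 65  84 129 128 114 149 141 154]
 [ 55  87 109  90 112 148 161 184]
 [ 38  97 117  63  94 138 172 192]
 [ 39  86 104  55  98 158 187 190]
 [ 60  85  88  51 122 184 189 189]
 [133 125  91  56 129 188 190 190]
 [148 134  89  58 130 188 188 190]
 [143 127  89  57 131 189 188 174]]
```

```bash
cat > st.py <<'E'
import numpy as np
from bench import get_state
from scipy.spatial.transform import Rotation as R
s=get_state();p=(.5805,.0451);a=np.radians(14.96);d=np.array(s["eef_pos"][:2])-p
c,k=np.cos(a),np.sin(a);m=R.from_quat(s["tool_rot"]).as_matrix();F=np.array(s["wrist_force"]);M=np.array(s["moment"])
print("t %.2f rear x %.1f y %.1f origin z %.1f mm yaw %.2f tilt %s | F stand %.1f %.1f %.1f M %s w %.4f"%(s["t"],1e3*(c*d[0]+k*d[1]+.0425),1e3*(-k*d[0]+c*d[1]),1e3*(s["eef_pos"][2]-.06),np.degrees(np.arctan2(-m[0,1],m[1,1]))-14.96,np.degrees(m[:2,2]).round(2),c*F[0]+k*F[1],-k*F[0]+c*F[1],F[2],M.round(2),s["width"]))
E
python3 -m creep '[[0,0.0024,0.01,0,0,0],[0,0.0024,0.02,0,0,0],[0,0.0024,0.029,0,0,0],[0,0.0024,0.029,0,0,0],[0,0.0024,0.029,0,0,0]]' >/dev/null; python3 st.py; python3 -m creep '[[-0.008,0,0,0,0,0],[-0.015,0,0,0,0,0],[-0.02,0,0,0,0,0],[-0.02,0,0,0,0,0]]'>/dev/null;python3 st.py
```

```text
t 9.18 rear x -29.8 y 0.8 origin z 147.9 mm yaw 0.04 tilt [ 0. -0.] | F stand 0.9 -0.6 -1.4 M [0.01 0.02 0.  ] w 0.0091
t 9.68 rear x -17.5 y 0.7 origin z 147.9 mm yaw 0.04 tilt [ 0.01 -0.  ] | F stand 0.5 0.1 -1.8 M [-0.01  0.01 -0.01] w 0.0092
```

```bash
python3 -m creep '[[-0.005,-0.001,0,0,0,0],[-0.005,-0.001,0,0,0,0]]'>/dev/null;python3 st.py;  python3 -m creep '[[-0.003,0,0,0,0,0],[-0.005,0,0,0,0,0],[-0.005,0,0,0,0,0]]'>/dev/null;python3 st.py
```

```text
t 9.93 rear x -14.6 y 0.1 origin z 147.9 mm yaw 0.03 tilt [ 0.01 -0.  ] | F stand -0.2 0.0 -1.8 M [-0.02 -0.04  0.03] w 0.0090
t 10.30 rear x -12.5 y 0.3 origin z 147.8 mm yaw 0.04 tilt [-0.07 -0.01] | F stand -3.3 -0.1 0.4 M [-0.14  0.32 -0.02] w 0.0091
```

```bash
python3 -m creep '[[0,0,-0.001,0,0,0],[0,0,-0.002,0,0,0],[0,0,-0.002,0,0,0]]'>/dev/null;python3 st.py;  python3 -m creep '[[-0.002,0,0,0,0,0],[-0.004,0,0,0,0,0],[-0.004,0,0,0,0,0]]'>/dev/null;python3 st.py
```

```text
t 10.68 rear x -11.8 y 0.4 origin z 149.1 mm yaw 0.04 tilt [0.01 0.03] | F stand -0.8 1.2 -2.5 M [0.19 0.18 0.08] w 0.0094
t 11.05 rear x -9.5 y 0.6 origin z 149.0 mm yaw 0.04 tilt [-0.02  0.04] | F stand -1.3 3.4 -1.7 M [0.47 0.3  0.16] w 0.0093
```

```bash
python3 -m creep '[[0,0.001,0,0,0,0],[0,0.001,0,0,0,0]]'>/dev/null;python3 st.py;  python3 -m creep '[[-0.002,0,0,0,0,0],[-0.004,0,0,0,0,0],[-0.006,0,0,0,0,0],[-0.006,0,0,0,0,0]]'>/dev/null;python3 st.py
```

```text
t 11.30 rear x -9.3 y 0.7 origin z 149.1 mm yaw 0.03 tilt [ 0.02 -0.01] | F stand 0.6 1.8 -2.7 M [0.2  0.27 0.06] w 0.0094
t 11.80 rear x -5.6 y 0.7 origin z 149.2 mm yaw 0.04 tilt [0.03 0.  ] | F stand -1.0 1.5 -1.7 M [0.28 0.16 0.09] w 0.0090
```

```bash
python3 -m creep '[[-0.002,0.0006,0,0,0,0],[-0.005,0.0006,0,0,0,0],[-0.007,0.0006,0,0,0,0],[-0.007,0.0006,0,0,0,0]]'>/dev/null;python3 st.py;  python3 -m creep '[[-0.002,0,0,0,0,0],[-0.004,0,0,0,0,0],[-0.004,0,0,0,0,0]]'>/dev/null;python3 st.py
```

```text
t 12.30 rear x -1.4 y 0.9 origin z 149.2 mm yaw 0.04 tilt [ 0.03 -0.02] | F stand -0.9 0.0 -1.5 M [ 0.07  0.06 -0.02] w 0.0092
t 12.68 rear x -1.4 y 1.0 origin z 148.9 mm yaw 0.04 tilt [-0.22 -0.08] | F stand -5.3 -0.8 1.6 M [-0.36  0.73  0.11] w 0.0091
```

The hooks are through and the plate is in contact at about 5 N. Now I push down.

```bash
python3 -m creep '[[0.0015,0,0.002,0,0,0],[0.0015,0,0.004,0,0,0],[0.0015,0,0.006,0,0,0],[0.0015,0,0.006,0,0,0]]'>/dev/null;python3 st.py;  python3 -m creep '[[0,0,0.002,0,0,0],[0,0,0.004,0,0,0],[0,0,0.005,0,0,0],[0,0,0.005,0,0,0]]'>/dev/null;python3 st.py; python3 -m creep '[[0,0,0.002,0,0,0],[0,0,0.004,0,0,0],[0,0,0.004,0,0,0]]'>/dev/null;python3 st.py
```

```text
t 13.18 rear x -1.4 y 1.2 origin z 145.5 mm yaw 0.05 tilt [-0.12 -0.02] | F stand -5.0 -0.2 2.7 M [-0.15  0.82  0.18] w 0.0094
t 13.68 rear x -1.3 y 1.6 origin z 143.6 mm yaw 0.06 tilt [-0.07  0.01] | F stand -7.0 0.9 9.0 M [0.08 1.14 0.22] w 0.0088
t 14.05 rear x -1.3 y 1.4 origin z 140.7 mm yaw 0.05 tilt [-0.09 -0.01] | F stand -6.3 -0.4 4.4 M [-0.    0.93  0.17] w 0.0093
```

```bash
python3 -m creep '[[0.0005,0,0.002,0,0,0],[0.001,0,0.004,0,0,0],[0.001,0,0.004,0,0,0]]'>/dev/null;python3 st.py;  python3 -m creep '[[0,0,0.002,0,0,0],[0,0,0.004,0,0,0],[0,0,0.004,0,0,0]]'>/dev/null;python3 st.py
```

```text
t 14.43 rear x -1.3 y 1.5 origin z 137.6 mm yaw 0.04 tilt [-0.06  0.02] | F stand -4.7 1.3 0.7 M [0.06 0.66 0.14] w 0.0096
t 14.80 rear x -1.3 y 1.7 origin z 134.9 mm yaw 0.04 tilt [-0.09  0.04] | F stand -4.5 1.8 -0.4 M [0.31 0.77 0.19] w 0.0090
```

```bash
python3 -m creep '[[0,0,0.002,0,0,0],[0,0,0.004,0,0,0],[0,0,0.004,0,0,0]]'>/dev/null;python3 st.py;  python3 -m creep '[[0,0,0.001,0,0,0],[0,0,0.002,0,0,0],[0,0,0.002,0,0,0]]'>/dev/null;python3 st.py
```

```text
t 15.18 rear x -1.3 y 1.6 origin z 134.3 mm yaw 0.05 tilt [-0.02  0.03] | F stand -8.7 3.0 10.1 M [0.33 1.29 0.33] w 0.0093
t 15.55 rear x -1.4 y 1.6 origin z 134.1 mm yaw 0.06 tilt [0.02 0.02] | F stand -9.9 3.3 16.1 M [0.29 1.61 0.29] w 0.0089
```

Origin 134 mm is consistent with home if the lower edge is at about 152 mm. The force rose, dropped as in a snap, then rose against a hard stop. I release, then confirm with a top push near the back plate.

```bash
python3 -m creep '[[0.001,0,-0.003,0,0,0],[0.001,0,-0.004,0,0,0]]'>/dev/null;python3 st.py; python3 -m creep '[[0,0,0,0,0,0],[0,0,0,0,0,0],[0,0,0,0,0,0],[0,0,0,0,0,0],[0,0,0,0,0,0],[0,0,0,0,0,0]]' 0 40;python3 st.py; python3 -m creep '[[0,0,-0.04,0,0,0],[0,0,-0.1,0,0,0],[0,0,-0.13,0,0,0],[0,0,-0.13,0,0,0]]' 0;python3 st.py
python3 - <<'E'
from bench import imaging
import cv2,numpy as np
a,d=imaging.grab_frame("side");np.save("side2.npy",d)
cv2.imwrite("pics/s2.png",cv2.resize(a[165:240,260:340],(640,600),interpolation=cv2.INTER_CUBIC)[:,:,::-1])
E
```

```text
t 15.80 rear x -1.3 y 1.7 origin z 134.5 mm yaw 0.04 tilt [0.02 0.05] | F stand -3.5 2.4 1.9 M [0.45 0.8  0.19] w 0.0092
t: 16.55
eef_pos: [0.5378, 0.0349, 0.1941]
tool_rot: [-0.13, 0.991, -0.0, 0.0]
wrist_force: [0.1, 0.3, 0.3]
width: 0.0854
grip_force: 0.0
t 16.55 rear x -1.4 y 1.1 origin z 134.1 mm yaw 0.03 tilt [ 0. -0.] | F stand 0.2 0.2 0.3 M [ 0.02 -0.03  0.04] w 0.0854
t: 17.05
eef_pos: [0.5389, 0.0349, 0.2737]
tool_rot: [-0.13, 0.991, -0.0, 0.002]
wrist_force: [-0.6, 0.9, 0.4]
width: 0.0853
grip_force: 0.0
t 17.05 rear x -0.3 y 0.9 origin z 213.7 mm yaw 0.04 tilt [ 0.23 -0.  ] | F stand -0.3 1.1 0.4 M [-0.03 -0.02 -0.01] w 0.0853
```

View pics/s2.png

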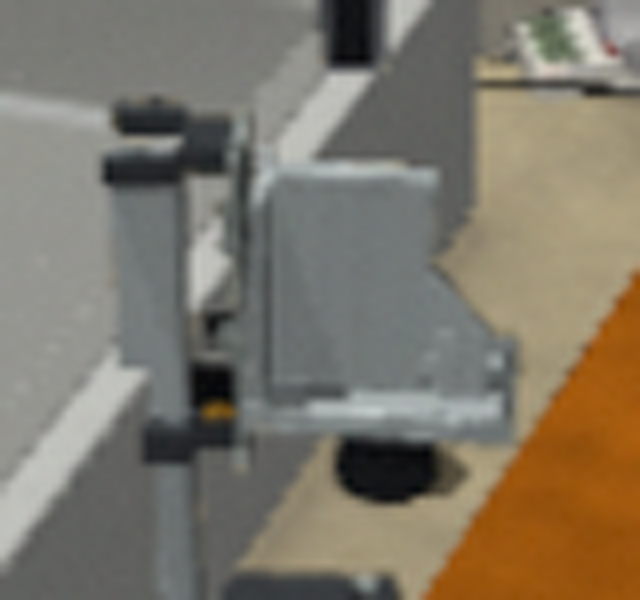

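The bracket hangs on the upright, with its shelf bottom at about (291,217) and roughly 50 crop px (about 21 mm) above the strip bottom, against 22 mm expected at home. I confirm with a gentle push with shut fingers on the web top near the plate.

```bash
python3 -m creep '[[-0.01,0,0,0,0,0],[-0.025,0,0,0,0,0],[-0.035,0,0,0,0,0],[-0.035,0,0,0,0,0],[-0.035,0,0,0,0,0],[-0.035,0,0,0,0,0],[-0.035,0,0.03,0,0,0],[-0.035,0,0.06,0,0,0],[-0.035,0,0.07,0,0,0],[-0.035,0,0.07,0,0,0]]' 1 60; python3 st.py; python3 -m creep '[[0,0,0.003,0,0,0],[0,0,0.006,0,0,0],[0,0,0.006,0,0,0]]' ; python3 st.py
```

```text
t: 18.35
eef_pos: [0.5579, 0.0402, 0.23]
tool_rot: [-0.13, 0.991, 0.0, -0.0]
wrist_force: [0.1, 0.5, -0.1]
width: 0.0002
grip_force: 0.0
t 18.35 rear x 19.4 y 1.2 origin z 170.0 mm yaw 0.03 tilt [-0.03 -0.  ] | F stand 0.2 0.4 -0.1 M [0.01 0.05 0.02] w 0.0002
t: 18.73
eef_pos: [0.5581, 0.0403, 0.2267]
tool_rot: [-0.13, 0.991, -0.0, 0.0]
wrist_force: [-0.5, -0.9, -0.2]
width: 0.0003
grip_force: 0.0
t 18.73 rear x 19.7 y 1.1 origin z 166.7 mm yaw 0.03 tilt [ 0.02 -0.  ] | F stand -0.8 -0.7 -0.2 M [-0.   -0.04  0.01] w 0.0003
```

```bash
for i in 1 2; do python3 -m creep '[[0,0,0.001,0,0,0],[0,0,0.003,0,0,0],[0,0,0.003,0,0,0]]'>/dev/null; python3 st.py;done
```

```text
t 19.10 rear x 19.8 y 1.1 origin z 165.9 mm yaw 0.04 tilt [ 0.07 -0.  ] | F stand -1.5 0.6 6.2 M [0.05 0.28 0.01] w -0.0001
t 19.48 rear x 19.9 y 1.0 origin z 165.6 mm yaw 0.04 tilt [ 0.15 -0.01] | F stand -4.2 0.8 13.4 M [-0.05  0.7   0.02] w -0.0000
```

```bash
for i in 1 2; do python3 -m creep '[[0,0,0.001,0,0,0],[0,0,0.002,0,0,0],[0,0,0.002,0,0,0],[0,0,0.002,0,0,0]]'>/dev/null; python3 st.py;done
```

```text
t 19.98 rear x 19.9 y 1.0 origin z 165.5 mm yaw 0.04 tilt [ 0.2  -0.02] | F stand -6.1 1.3 19.4 M [-0.08  0.96  0.03] w -0.0002
t 20.48 rear x 19.9 y 0.9 origin z 165.3 mm yaw 0.04 tilt [ 0.25 -0.02] | F stand -7.9 2.6 24.2 M [-0.05  1.24  0.01] w 0.0000
```

A stiff stop at 24 N with the origin at 134 mm agrees with the entry height, so the bracket is seated. I retract and take a last look.

```bash
python3 -m creep '[[0,0,-0.02,0,0,0],[0.02,0,-0.08,0,0,0],[0.04,0,-0.16,0,0,0],[0.1,0,-0.25,0,0,0],[0.1,0,-0.25,0,0,0],[0.1,0,-0.25,0,0,0]]'; python3 - <<'E'
from bench import imaging
import cv2,numpy as np
a,d=imaging.grab_frame("side");b,_=imaging.grab_frame("top")
o=np.zeros((600,800,3),np.uint8);o[:,:400]=cv2.resize(a[165:240,260:310],(400,600),interpolation=cv2.INTER_CUBIC);o[:400,400:]=cv2.resize(b[160:280,200:320],(400,400))
cv2.imwrite("pics/s3.png",o[:,:,::-1])
E
```

```text
t: 21.22
eef_pos: [0.5001, 0.0248, 0.3706]
tool_rot: [-0.13, 0.991, -0.0, 0.0]
wrist_force: [0.2, -0.1, -0.5]
width: 0.0001
grip_force: 0.0
```

View pics/s3.png

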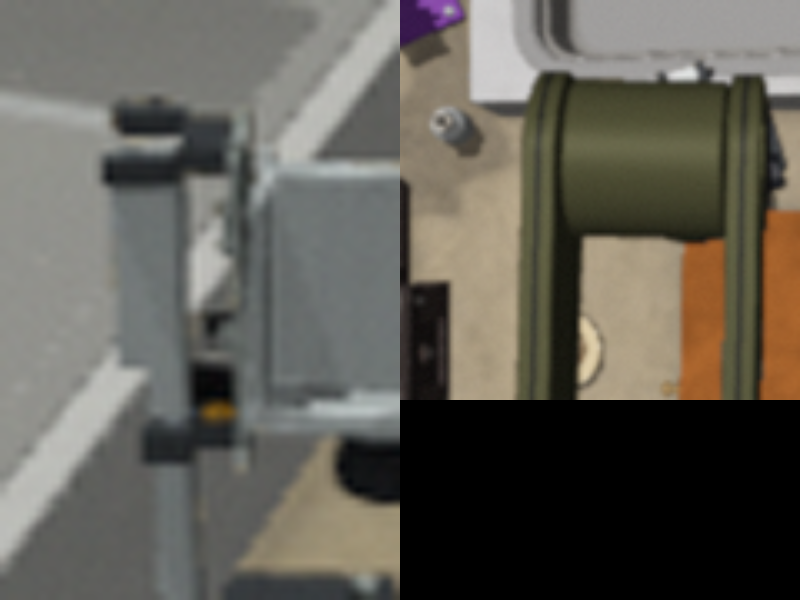

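The bracket hangs level and flush against the strip, its bottom about 50 crop px above the strip's bottom edge. The arm is clear and the bystanders in view (loupe, dropper bottle, tape roll) look undisturbed.

```bash
python3 -c "
from bench import order
print(order.close_job())"
```

```text
the job is handed in; nothing more can be done
None
```

The bracket is on the upright with both hooks in, pushed down to a hard stop that held at 24 N, and released. The arm is clear and the job is handed in. No verdict came back, and I judged the snap from travel and force because the seat pin isn't readable.

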